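Slide the emptied drip tray home into the coffee machine

TASK

The emptied drip tray stands askew on the counter in front of the coffee machine. Square it up and push it, with the fingers only, in between the machine's two low front arms until it is fully home against its stop, its grey front flush with the ends of the arms. Keep the tray flat on the counter (do not lift or tip it), do not ram it into the machine, leave the mugs, cups and other things on the counter where they stand, and finish clear of the tray.

Things in the scene. Friction and masses are not known exactly. Their poses are not given: they have to be found in the camera images.
- coffee_machine: Black bean-to-cup machine, 250 mm wide, 440 deep and tall, fixed. Origin: on the counter, midway between the front ends of its two low arms (the mouth of the tray bay). x points level into the machine, the way the tray goes in; z up. Arms 38 mm wide, 45 high, from x = 0 to the stop at x = 170; gap between them 174 (y -87 to 87), inner front corners rounded at 8 mm radius.
- tray_home (a point): Point on the counter in the bay, 85 mm in from the mouth on its centre line, where the tray's origin lies when fully home; axes as the machine's. The bay has no floor of its own: the tray slides on the counter.
- spout (a point): Middle of the front of the spout block's lower edge, over the bay: 85 mm in from the mouth, 160 mm above the counter (two nozzles hang 18 mm lower). The block is 66 mm wide and joins the machine's front panel, 130 mm in from the mouth. A thin steam wand hangs to 120 mm height beside it, 95 mm in and 100 mm to its -y side.
- drip_tray: Loose drip tray, black, slotted steel grid on top, flat grey front face: 170 mm wide (y), 170 deep (x), 42 high, closed solid shape, 0.5 to 1 kg, slides on the counter. Origin: centre of its underside. x points to its rear edge, which goes in first (corners 6 mm radius); grey front at x = -85, a red float button on top near it. Starts 35 to 80 mm short of the arms, askew. Gap leaves 2 mm each side.
- tray_front (a point): Middle of the lower edge of the tray's grey front face, on the counter; axes as the tray's. When home it lies on the machine's origin.
- mug_stirrers: Cream mug, 78 mm across, handle to 67 mm from its axis, 90 mm tall, full of wooden stirrers that reach 140 mm; bystander. Origin: centre of underside.
- mug_sugar: Cream mug, 78 mm across, handle to 67 mm from its axis, with yellow sugar sticks to 116 mm; bystander. Origin: centre of underside.
- mug_creamer: Cream mug, 78 mm across, handle to 67 mm from its axis, with pale pink creamer sticks to 116 mm; bystander. Origin: centre of underside.
- cup_stack: Stack of white and magenta paper cups, 78 mm across, 175 mm tall; bystander. Origin: centre of underside.
- paper_cup: Single empty paper cup, 76 mm across the rim, 85 mm tall, very light; bystander, on the counter near the tray. Origin: centre of underside.
- lid_stack: Stack of black cup lids, 81 mm across, 48 mm tall; bystander. Origin: centre of underside.
- sweetener_jar: Amber glass jar with steel cap, 68 mm across, 85 mm tall; bystander. Origin: centre of underside.
- spoon: Small spoon with a wooden handle and steel bowl, about 150 mm long, lying flat; bystander. Origin: on the counter under its middle.
There are look-alikes about, which are no part of the job. Several things look just like the drip_tray: the one meant starts farthest to the robot's left.

How it is judged:
By the outcome, as a careful person would: the job done as asked, in the order asked, and still so for the second after the job is handed in, with the robot touching nothing.
It also fails if it takes over 67 s, if anything falls off the work surface, if the arm or the gripper's body presses on something with over 40 N, if the wrist force passes 120 N, or if a joint passes its speed limit or range.

ROBOT

A 6-joint arm with a two-finger parallel gripper is mounted at the origin on the work surface. World frame = base frame: x ahead of the robot, y to its left, z up, the work surface at z = 0. Lengths are in mm, angles in rad, forces in N, time in s.
With the tool pointing down it reaches from about 325 to 775 mm from the base axis. Payload 9.3 kg.
Tool frame: the origin (TCP) lies at the very end of the fingers, on their centre line; the grasp point (between the pads) lies behind it (r.tcp_to_grasp is the y of the grasp point in the tool frame, in mm); y points along the fingers, x is the direction in which the jaws open and shut, and the axes are right-handed (so a half turn about y gives the same grasp; the last joint's range is limited). The gripper opens to 85 mm and grips with 20 to 120 N. Pads are 22 mm wide; open, the fingers measure 114 mm over their backs; the gripper's body (76 mm by 85 mm) begins 54 mm behind the grasp point. The pads swing forward as they close: fully open they stand 13 mm farther back than shut.
Start: joints at [1.002, 0.259, 0.021, 1.334, 0, 1.418], TCP at [222.158, 503.133, 231.279] pointing down, gripper open.
Joint ranges: [-3.04, 3.04], [-0.91, 1.82], [-1.04, 1.36], [-1.92, 1.95], [-1.52, 1.45], [-3.14, 3.14]. Speed limits (rad/s): [2.22, 2.22, 2.79, 3.14, 3.14, 3.14].

INTERFACE

Orientations are given as [roll, pitch, yaw] about the fixed x, y, z axes, in that order (R = Rz(yaw) Ry(pitch) Rx(roll)).
In Python, from station import get_obs, vision, order, r gives the robot as it stands.
- The arm moves only by the tool arm_command, never from a script. Its argument "commands" is a list of rows, each a list of 3 entries, a list of its own where there are three numbers: the opening, from 0 (shut) to 1 (fully open), then the shift along the world's x, y, z in mm, then the turn about the world's z in rad. In form: [[hand, [dx, dy, dz], roll], ...]. A call has 1 to 5 rows; each row shifts and turns the pose as measured when the row begins; what a row does not reach is not made up. A row lasts 1/8 s, in which the tool goes at most 62.5 mm and 10.7 degrees, less where a joint would pass 70% of its speed; a pose out of reach is approached as far as the arm can. A call with a gripper value outside its range is refused whole. The fingers move at their own pace and stop on an object; the grip force is fixed at half the most. Time passes only in rows, so rows that do not move let the fingers close. It gives the time, the measured TCP pose, the force and the opening at its end, in the units of the state.
- get_obs(): the state, without advancing time (a new reading comes with each control period).
- vision.snapshot(name): name is "side" or "top" or "wrist"; returns a dict with "frame" (384x512x3 uint8, red, green, blue), "depth" (384x512 float32, mm along the optical axis (not along the pixel's ray), 0 where there is no reading), "mtx" (3x3 intrinsics, pixels), "eye" and "attitude" of the camera in the world. Camera axes: x right, y up, looking along -z (the intrinsics and any distortion apply to the point x, -y, -z); pixel columns grow to the right and rows downward; lengths in mm; the calibration is good to about 2 mm. The wrist camera is an equidistant fisheye: a pixel r from the principal point sees the ray r / f radians off the axis. A picture is of the moment at which its call begins.
- order.close_job(): hands the job in, once; it reports no verdict.
The state is a dict: "time": time; "joint_pos": joint angles; "joint_vel": joint speeds; "joint_efforts": joint torques, N m; "ee_pos": TCP position; "orientation": TCP orientation; "contact_force": force on the tool from outside, world axes, zero at the start; "torque": the same for the moment, N m; "width": opening from 0.0 (shut) to 1.0 (fully open).
Only numpy, scipy, OpenCV 4.12 (cv2) and the standard library are available. Lean on these libraries where they do the work, as an engineer would, in place of code of your own. Each camera call takes 0.05 s, during which the arm holds its last target.

## Working session

There is one attempt and no reset: what is moved stays moved. The work goes in short steps, Python scripts to look and compute and a tool call to move; the robot and the scene stay as the last step left them, time stands still between calls to the robot, and variables do not carry over. Pictures are saved under pics/ and viewed, and the job is handed in when it is done.

Besides the shell and the picture viewer there is one more tool, called after "Call:" in YAML: its name, and indented under it one key for each argument. arm_command: Moves the arm, as the interface text tells. Its arguments: {"type":"object","properties":{"commands":{"type":"array","items":{"type":"array"}}},"required":["commands"]}

```bash
mkdir -p pics; python3 - <<'E'
from station import get_obs, vision, order, r
import cv2,pickle
o=get_obs();print(o, r.tcp_to_grasp)
for n in ("side","top","wrist"):
    s=vision.snapshot(n);pickle.dump(s,open(f'pics/{n}0.pkl','wb'))
    cv2.imwrite(f'pics/{n}0.png',s['frame'][:,:,::-1]);print(n,s['mtx'],s['eye'],s['attitude'],[k for k in s])
E
```

```text
{'time': 0.0, 'joint_pos': array([ 1.00240924e+00,  2.59207448e-01,  2.07517164e-02,  1.33366814e+00,
       -4.78773655e-05,  1.41818962e+00]), 'joint_vel': array([1.82075606e-05, 8.28889904e-04, 3.21033175e-04, 9.94732606e-04,
       1.22966983e-04, 3.87982954e-04]), 'joint_efforts': array([ 2.48717959e-03, -5.55639195e+01,  3.44535041e+01,  1.34320444e-02,
       -1.04322098e-06,  3.96107893e-07]), 'ee_pos': array([222.01918728, 502.89878764, 230.65391081]), 'orientation': array([-1.57064184e+00,  1.31939857e-03,  1.15501608e+00]), 'contact_force': array([ 0.30920882,  0.11588776, -0.96326073]), 'torque': array([-0.02030475, -0.00118091,  0.01507967]), 'width': 1.0033346269499774} -18.700000000000003
side [[363.44235623   0.         251.74762467]
 [  0.         363.44235623 196.34422886]
 [  0.           0.           1.        ]] [1288.21669948  106.81954856  882.25256212] [ 0.79853703 -0.00364459  1.54571599] ['frame', 'depth', 'mtx', 'eye', 'attitude']
top [[479.89158822   0.         261.12674752]
 [  0.         479.89158822 193.50994722]
 [  0.           0.           1.        ]] [ 220.66785768  123.79017673 1760.42248257] [ 1.74724531e-01 -4.07942445e-04 -1.55270718e+00] ['frame', 'depth', 'mtx', 'eye', 'attitude']
wrist [[297.31863964   0.         255.14323185]
 [  0.         297.31863964 193.27434983]
 [  0.           0.           1.        ]] [154.25415858 532.32846279 373.29521232] [-2.93701708e-01  7.42280699e-04  1.15539450e+00] ['frame', 'depth', 'mtx', 'eye', 'attitude']
```

```bash
ls -la
```

```text
total 12
drwxr-xr-x  3 agent agent 4096 Dec  7 03:51 .
drwxr-xr-x 23 root  root  4096 Dec  7 03:51 ..
drwxr-xr-x  2 agent agent 4096 Dec  7 03:52 pics
```

View pics/side0.png

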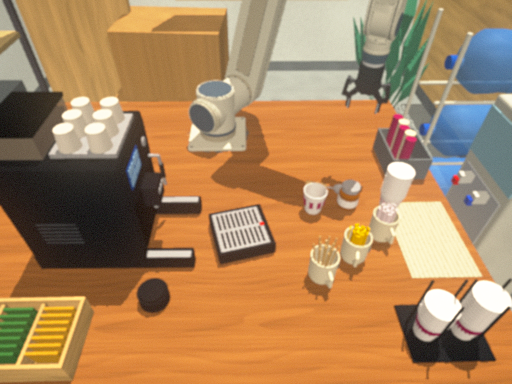

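View pics/top0.png

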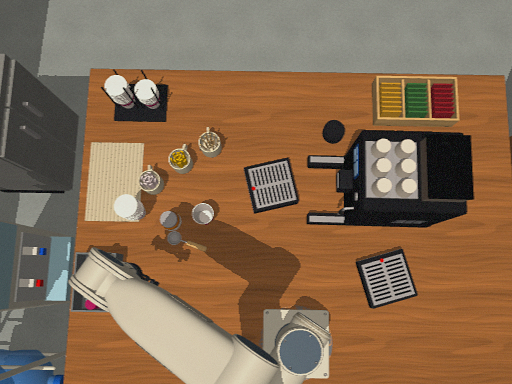

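View pics/wrist0.png

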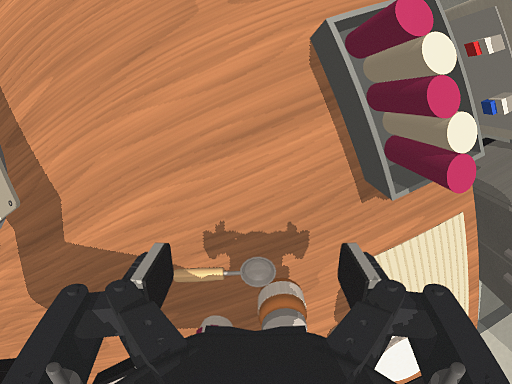

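```bash
cat > h.py <<'E'
import numpy as np, cv2, pickle
from scipy.spatial.transform import Rotation as Ro
def rays(s,uv):
    K=s['mtx'];uv=np.atleast_2d(np.float64(uv))
    d=np.c_[(uv[:,0]-K[0,2])/K[0,0],-(uv[:,1]-K[1,2])/K[1,1],-np.ones(len(uv))]
    return d@Ro.from_euler('xyz',s['attitude']).as_matrix().T
def plane(s,uv,z):
    d=rays(s,uv);return s['eye']+d*((z-s['eye'][2])/d[:,2])[:,None]
def cloud(s):
    h,w=s['depth'].shape;v,u=np.mgrid[:h,:w]
    P=s['eye']+rays(s,np.c_[u.ravel(),v.ravel()])*s['depth'].reshape(-1,1)
    return P.reshape(h,w,3)
def proj(s,P):
    c=(np.atleast_2d(P)-s['eye'])@Ro.from_euler('xyz',s['attitude']).as_matrix()
    K=s['mtx'];return np.c_[K[0,2]+K[0,0]*c[:,0]/-c[:,2],K[1,2]-K[1,1]*c[:,1]/-c[:,2]]
E
python3 - <<'E'
from h import *
s=pickle.load(open('pics/top0.pkl','rb'))
f=s['frame'];c=f[120:240,180:350]
cv2.imwrite('pics/crop.png',cv2.resize(c,None,fx=4.6,fy=4.6,interpolation=cv2.INTER_CUBIC)[:,:,::-1])
s2=pickle.load(open('pics/side0.pkl','rb'))
c=s2['frame'][170:300,130:330]
cv2.imwrite('pics/crop2.png',cv2.resize(c,None,fx=4,fy=4,interpolation=cv2.INTER_CUBIC)[:,:,::-1])
P=cloud(s)
for n,(u,v) in dict(tray=(272,186),tray2=(386,278),a1=(325,161),a2=(325,218),cup=(203,213),cupst=(130,206),stir=(209,143),sug=(180,160),cre=(150,181),jar=(169,219),spoon=(190,243),lid=(333,131)).items(): print(n,P[v,u].round(1))
E
```

```text
tray [552.9  89.4  40.1]
tray2 [ 229.4 -318.6   36.9]
a1 [ 648.4 -103.6   47.2]
a2 [ 437.5 -102.1   50.6]
cup [454.2 342.2   1.1]
cupst [449.9 564.7 176.9]
stir [689.1 316.3 117. ]
sug [625.5 416.2 116.4]
cre [546.9 516.  122.6]
jar [420.7 452.2  75.5]
spoon [342.3 384.3   8.2]
lid [ 762.4 -133.4   50.3]
```

View pics/crop.png

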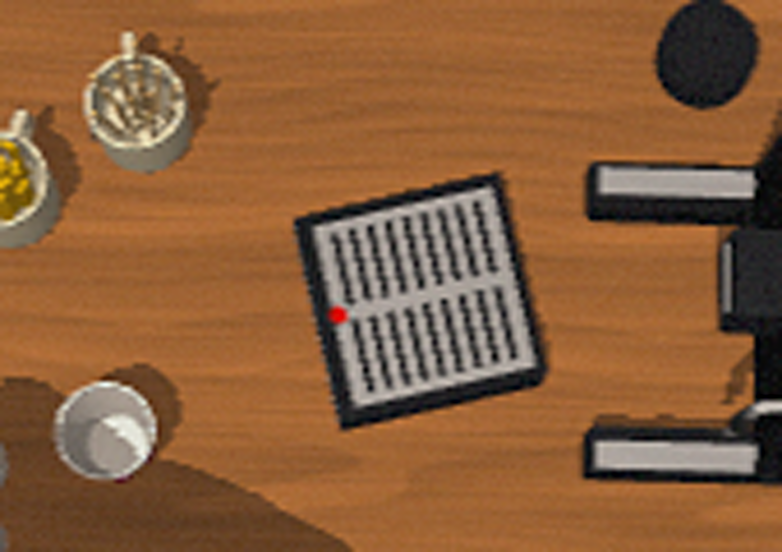

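View pics/crop2.png

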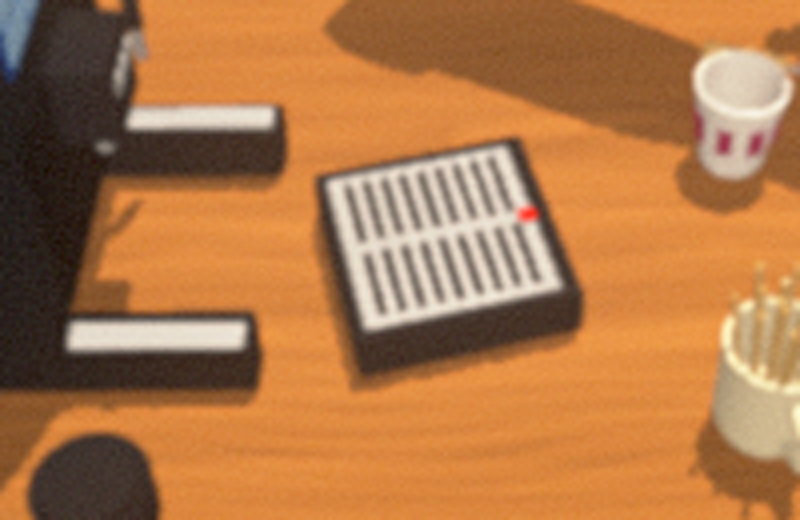

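```bash
cat >> h.py <<'E'
def mask_steel(s):
    hsv=cv2.cvtColor(s['frame'],cv2.COLOR_RGB2HSV);return ((hsv[...,1]<70)&(hsv[...,2]>110)).astype(np.uint8)
def mask_dark(s):
    f=s['frame'].max(2);return (f<75).astype(np.uint8)
def near(P,c,rad): return (np.hypot(P[...,0]-c[0],P[...,1]-c[1])<rad)
def tray(s,guess=(552,89),zt=42,ext=None):
    P=cloud(s)
    m=(near(P,guess,125)&(P[...,2]>25)&(P[...,2]<60)).astype(np.uint8)
    return m,P
def dq(rect,s,z):
    q=plane(s,cv2.boxPoints(rect),z)[:,:2]; return q
E
python3 - <<'E'
from h import *
for n in('top','side'):
    s=pickle.load(open(f'pics/{n}0.pkl','rb'))
    P=cloud(s);st=mask_steel(s);st=cv2.morphologyEx(st,cv2.MORPH_CLOSE,np.ones((5,5)))
    for nm,g,z in(('tray',(552,89),42),('armfar',(648,-100),45),('armnear',(437,-100),45)):
        m=(st&near(P,g,130 if nm=='tray' else 90)&(P[...,2]>20)&(P[...,2]<60)).astype(np.uint8)
        k,l,S,_=cv2.connectedComponentsWithStats(m);i=1+np.argmax(S[1:,4])
        cs,_=cv2.findContours((l==i).astype(np.uint8),cv2.RETR_EXTERNAL,cv2.CHAIN_APPROX_NONE)
        c=max(cs,key=len)[:,0]
        q=plane(s,c,z)[:,:2].astype(np.float32)
        rc=cv2.minAreaRect(q);print(n,nm,S[i],rc,cv2.boxPoints(rc).round(1).tolist())
    # dark ends
    hsv=cv2.cvtColor(s['frame'],cv2.COLOR_RGB2HSV)
    red=((hsv[...,1]>180)&((hsv[...,0]<5)|(hsv[...,0]>174))&(hsv[...,2]>150)&near(P,(552,89),130))
    v,u=np.nonzero(red);print('red',plane(s,[u.mean(),v.mean()],44))
E
```

```text
top tray [ 248  161   48   47 1608] ((560.39306640625, 91.12238311767578), (149.30653381347656, 147.06338500976562), 13.997854232788086) [[470.20001220703125, 144.39999389648438], [505.70001220703125, 1.7000000476837158], [650.5999755859375, 37.79999923706055], [615.0, 180.5]]
top armfar [310 156  34   7 192] ((655.4878540039062, -109.36813354492188), (121.42877197265625, 21.471092224121094), 89.13900756835938) [[643.7999877929688, -169.89999389648438], [665.2999877929688, -170.1999969482422], [667.0999755859375, -48.79999923706055], [645.7000122070312, -48.5]]
top armnear [309 216  36   7 207] ((435.86004638671875, -108.09889221191406), (126.00785064697266, 21.31342887878418), 88.9055404663086) [[424.0, -170.89999389648438], [445.29998779296875, -171.3000030517578], [447.70001220703125, -45.29999923706055], [426.3999938964844, -44.900001525878906]]
red [[543.44384072 158.51006212  44.        ]]
side tray [ 211  206   60   47 1973] ((561.6746215820312, 90.91027069091797), (158.37608337402344, 152.28746032714844), 14.048388481140137) [[466.3999938964844, 145.60000610351562], [503.29998779296875, -2.200000047683716], [657.0, 36.29999923706055], [620.0, 184.0]]
side armfar [146 250  46   8 359] ((656.4178466796875, -110.04718780517578), (128.31504821777344, 24.53665542602539), 88.72209167480469) [[642.7000122070312, -173.89999389648438], [667.2999877929688, -174.5], [670.0999755859375, -46.20000076293945], [645.5999755859375, -45.599998474121094]]
side armnear [162 197  37   6 217] ((438.7110595703125, -103.27210998535156), (118.67811584472656, 23.22528648376465), 88.77660369873047) [[425.79998779296875, -162.3000030517578], [449.1000061035156, -162.8000030517578], [451.6000061035156, -44.20000076293945], [428.3999938964844, -43.70000076293945]]
red [[544.73845925 161.62391892  44.        ]]
```

```bash
cat >> h.py <<'E'
def steel(s,g,rad,z,K=6):
    # subpixel steel patch: upsampled, threshold halfway; returns minAreaRect on plane z
    f=cv2.resize(s['frame'],None,fx=K,fy=K,interpolation=cv2.INTER_CUBIC)
    b=f[...,2].astype(int)  # blue: steel bright, wood/black dark
    uv=proj(s,[[g[0],g[1],z]])[0]; 
    m=(b>105).astype(np.uint8)
    q=proj(s,[[g[0]+rad*np.cos(t),g[1]+rad*np.sin(t),z] for t in np.linspace(0,6.28,40)])
    roi=np.zeros_like(m);cv2.fillPoly(roi,[((q+.5)*K).astype(np.int32)],1)
    m&=roi
    m=cv2.morphologyEx(m,cv2.MORPH_CLOSE,np.ones((5*K//2,5*K//2)) if rad>100 else np.ones((3,3)))
    k,l,S,_=cv2.connectedComponentsWithStats(m);i=1+np.argmax(S[1:,4])
    cs,_=cv2.findContours((l==i).astype(np.uint8),cv2.RETR_EXTERNAL,cv2.CHAIN_APPROX_NONE)
    c=(max(cs,key=len)[:,0]+.5)/K-.5
    return cv2.minAreaRect(plane(s,c,z)[:,:2].astype(np.float32))
def trace(s,a,b,n=80):
    # profile of max channel along world segment a->b
    P=np.linspace(a,b,n);uv=proj(s,P).astype(np.float32)
    f=cv2.remap(s['frame'],uv[:,0].reshape(-1,1),uv[:,1].reshape(-1,1),cv2.INTER_LINEAR)[:,0]
    return P,f
E
python3 - <<'E'
from h import *
for n in('top','side'):
    s=pickle.load(open(f'pics/{n}0.pkl','rb'))
    print(n,steel(s,(560,91),125,42));print(steel(s,(655,-100),75,45));print(steel(s,(438,-100),75,45))
    for x in (640,655,668):
        P,f=trace(s,(x,10,45),(x,-60,45),36);print(x,'y10..-60 R:',f[:,0].tolist())
    for x in (420,437,450):
        P,f=trace(s,(x,10,45),(x,-60,45),36);print(x,f[:,0].tolist())
    for y in (-70,-100,):
        P,f=trace(s,(690,y,45),(620,y,45),36);print('x690..620',y,f[:,0].tolist())
        P,f=trace(s,(480,y,45),(410,y,45),36);print('x480..410',y,f[:,0].tolist())
E
```

```text
top ((560.3243408203125, 90.74229431152344), (150.28424072265625, 147.585693359375), 13.997347831726074)
((655.813720703125, -110.08451843261719), (124.22435760498047, 22.10904312133789), 88.95972442626953)
((435.60675048828125, -108.12770080566406), (126.55610656738281, 22.30742073059082), 89.31452178955078)
640 y10..-60 R: [164, 165, 166, 166, 166, 166, 165, 164, 164, 164, 165, 167, 164, 162, 162, 161, 158, 157, 158, 159, 162, 154, 145, 105, 67, 39, 22, 26, 28, 26, 27, 29, 29, 29, 30, 31]
655 y10..-60 R: [155, 155, 154, 152, 151, 155, 158, 159, 159, 158, 158, 158, 158, 158, 159, 161, 162, 163, 162, 163, 165, 157, 147, 107, 69, 41, 27, 42, 69, 108, 142, 168, 172, 170, 170, 170]
668 y10..-60 R: [161, 161, 161, 161, 161, 159, 158, 158, 159, 159, 159, 159, 160, 161, 161, 160, 159, 158, 158, 159, 160, 161, 162, 150, 135, 90, 55, 47, 55, 80, 99, 112, 109, 103, 91, 80]
420 [155, 155, 155, 155, 156, 156, 156, 156, 155, 155, 155, 155, 155, 157, 157, 156, 158, 159, 158, 157, 152, 134, 107, 63, 10, 8, 9, 13, 14, 15, 13, 9, 12, 17, 10, 5]
437 [145, 145, 145, 144, 142, 141, 139, 141, 141, 142, 
[... 2499 characters left out ...]
61, 61, 62, 66, 76, 98, 134, 175, 213, 225, 233, 233, 233, 234, 234, 234, 229, 216, 181, 145, 107, 99, 104, 136, 167, 193, 212, 219, 221, 221, 220, 219]
x480..410 -70 [69, 69, 70, 70, 68, 65, 66, 69, 70, 70, 70, 72, 74, 94, 120, 147, 176, 201, 213, 225, 228, 230, 231, 232, 231, 226, 221, 211, 200, 197, 201, 206, 214, 222, 223, 223]
x690..620 -100 [58, 59, 61, 60, 60, 63, 61, 56, 67, 82, 120, 158, 200, 219, 231, 231, 231, 230, 230, 231, 227, 222, 189, 153, 114, 95, 106, 132, 166, 188, 207, 211, 215, 216, 218, 219]
x480..410 -100 [66, 67, 68, 70, 70, 66, 63, 65, 66, 65, 64, 67, 74, 89, 111, 135, 163, 192, 207, 222, 229, 230, 231, 231, 231, 227, 224, 219, 213, 209, 210, 211, 214, 219, 221, 222]
```

Top view: two trays, pixels (272,186) and (386,278). The first lies at y ≈ +91 and the second at y ≈ −319, so (272,186), with the red button on the side away from the machine, is the one farthest left. The crop confirms it. The bay mouth is at about (547, −37), machine yaw −90.8°; the tray is at (560.5, 91), yaw −76°. First I push the rear end of its +x side towards −x with shut fingers.

Call:
arm_command:
  commands:
    - [0, [40, -30, 0], -0.08]
    - [0, [40, -35, 0], -0.08]
    - [0, [40, -35, 0], -0.08]
    - [0, [40, -35, 0], -0.08]
    - [0, [40, -35, 0], -0.08]

```text
time: 0.78
ee_pos: [424.1, 329.7, 229.5]
orientation: [-1.57, 0.003, 0.75]
contact_force: [-0.1, 1.0, 0.6]
width: 0.001
```

Call:
arm_command:
  commands:
    - [0, [40, -35, 0], -0.1]
    - [0, [40, -35, 0], -0.1]
    - [0, [40, -35, 0], -0.1]
    - [0, [40, -35, 0], -0.1]
    - [0, [40, -35, 0], -0.1]

```text
time: 1.4
ee_pos: [629.6, 147.7, 228.5]
orientation: [-1.569, 0.004, 0.233]
contact_force: [0.8, -0.1, 0.6]
width: -0.004
```

Call:
arm_command:
  commands:
    - [0, [40, -40, 0], -0.12]
    - [0, [30, -40, 0], -0.13]
    - [0, [15, -20, 0], 0]

```text
time: 1.78
ee_pos: [718.3, 42.4, 226.0]
orientation: [-1.569, 0.007, -0.028]
contact_force: [0.5, 0.5, -0.8]
width: -0.004
```

Call:
arm_command:
  commands:
    - [0, [-2, 0, -55], 0]
    - [0, [-2, 0, -55], 0.02]
    - [0, [-2, 0, -50], 0]
    - [0, [0, 0, -35], 0]
    - [0, [0, 0, -10], 0]

```text
time: 2.4
ee_pos: [712.8, 38.8, 13.5]
orientation: [-1.569, 0.006, -0.012]
contact_force: [0.7, 0.8, 0.9]
width: -0.001
```

```bash
cat > look.py <<'E'
import sys
from h import *
from station import get_obs, vision
tag=sys.argv[1];n=sys.argv[2] if len(sys.argv)>2 else 'top'
s=vision.snapshot(n);pickle.dump(s,open(f'pics/{n}{tag}.pkl','wb'))
o=get_obs();print(o['time'],o['ee_pos'].round(1),o['orientation'].round(3),o['contact_force'].round(1))
c=s['frame'] if n=='wrist' else (s['frame'][110:260,180:380] if n=='top' else s['frame'][150:320,120:340])
cv2.imwrite(f'pics/{n}{tag}.png',cv2.resize(c,None,fx=1.5 if n=='wrist' else 3.6,fy=1.5 if n=='wrist' else 3.5,interpolation=cv2.INTER_CUBIC)[:,:,::-1])
g=[float(v) for v in sys.argv[3:5]] if len(sys.argv)>4 else (560,91)
if n!='wrist': print(steel(s,g,120,42))
E
python3 look.py 1
```

```text
2.45 [712.9  38.8  13.4] [-1.569  0.006 -0.012] [-0.3 -0.7 -2.2]
((551.2607421875, 83.9235610961914), (217.6128387451172, 240.41221618652344), 39.391143798828125)
```

View pics/top1.png

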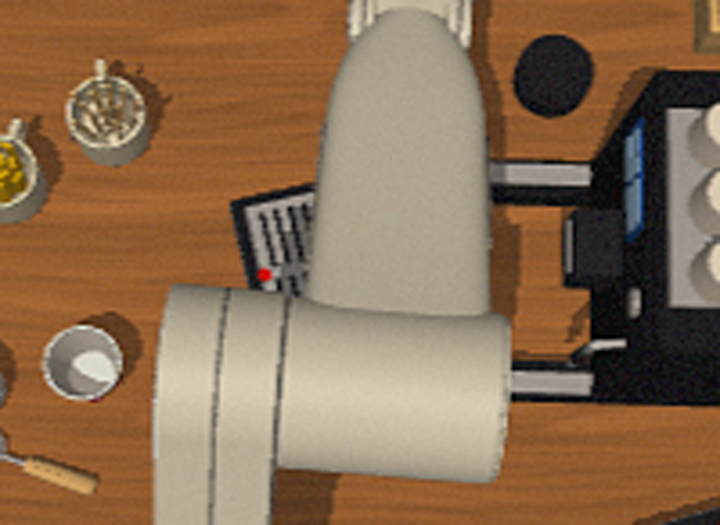

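```bash
python3 look.py 1 side; python3 look.py 1 wrist
```

```text
2.5 [713.8  38.8  15.3] [-1.569  0.004 -0.012] [0.  0.5 0.4]
((545.630126953125, 65.07701110839844), (199.80567932128906, 191.92955017089844), 14.233430862426758)
2.55 [714.7  38.7  16.9] [-1.569  0.002 -0.012] [ 0.5 -0.1  0.1]
```

View pics/side1.png

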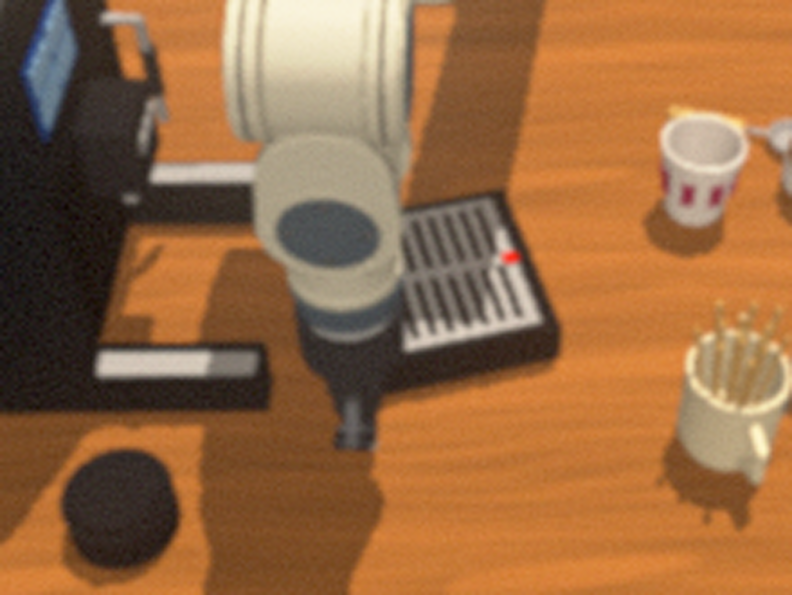

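View pics/wrist1.png

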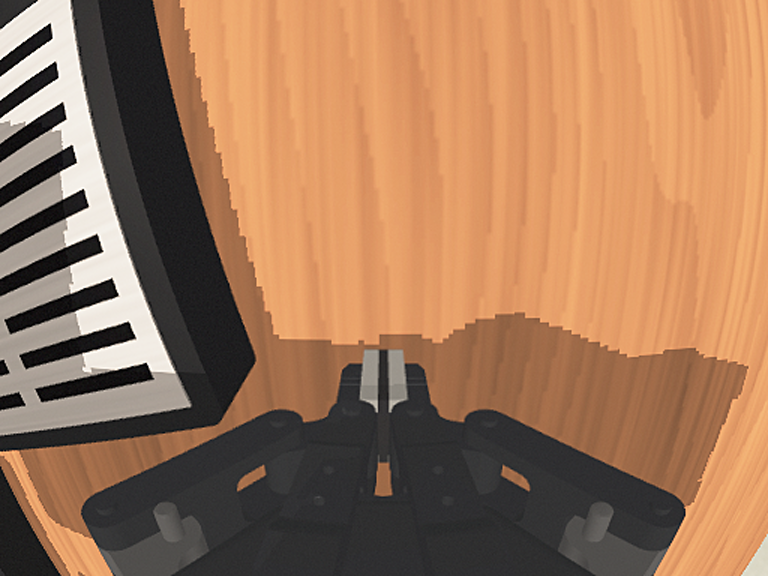

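Call:
arm_command:
  commands:
    - [0, [0, 0, 10], 0.18]
    - [0, [0, 0, 0], 0.18]
    - [0, [0, 0, 0], 0.18]
    - [0, [0, 0, 0], 0.18]
    - [0, [0, 0, 0], 0.18]

```text
time: 3.18
ee_pos: [720.8, 38.8, 40.0]
orientation: [-1.58, -0.012, 0.916]
contact_force: [0.3, -0.8, 0.7]
width: -0.002
```

Call:
arm_command:
  commands:
    - [0, [0, 0, 0], 0.18]
    - [0, [0, 0, 0], 0.18]
    - [0, [0, 0, 0], 0.18]
    - [0, [0, 0, 0], 0.12]
    - [0, [0, 0, 0], 0]

```text
time: 3.8
ee_pos: [726.7, 38.8, 53.7]
orientation: [-1.598, -0.014, 1.599]
contact_force: [-1.2, 0.5, 0.4]
width: -0.002
```

Call:
arm_command:
  commands:
    - [0, [-10, 2, -20], 0]
    - [0, [-10, 2, -15], 0]
    - [0, [-10, 0, -6], -0.02]
    - [0, [-5, 0, 0], 0]
    - [0, [0, 0, 0], 0]

```text
time: 4.42
ee_pos: [694.7, 42.8, 19.1]
orientation: [-1.609, -0.013, 1.566]
contact_force: [-0.2, -0.4, 0.3]
width: -0.001
```

```bash
python3 look.py 2 wrist;python3 look.py 2 side
```

```text
4.475 [694.9  42.8  19.2] [-1.61  -0.013  1.566] [0.  0.3 0.7]
4.525 [695.   42.8  18.9] [-1.609 -0.013  1.566] [-0.3  0.3  0.4]
((541.8307495117188, 97.92686462402344), (222.6665496826172, 154.5315399169922), 48.87215042114258)
```

View pics/wrist2.png

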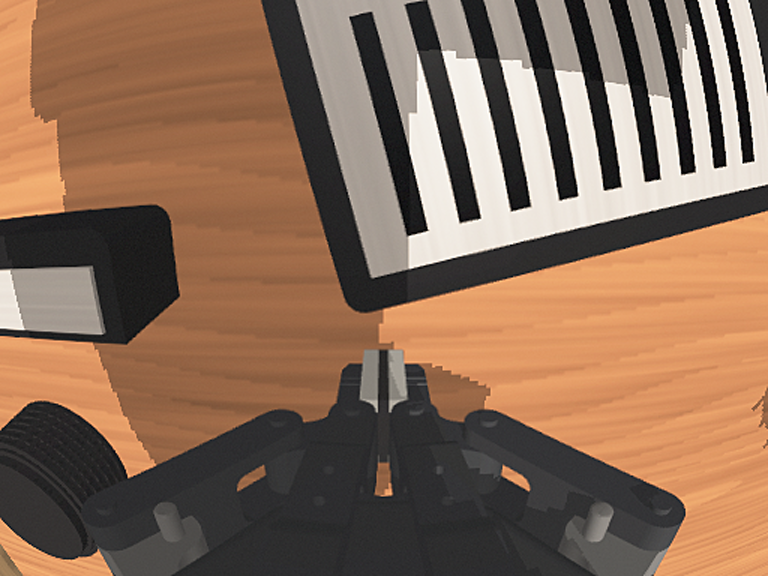

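View pics/side2.png

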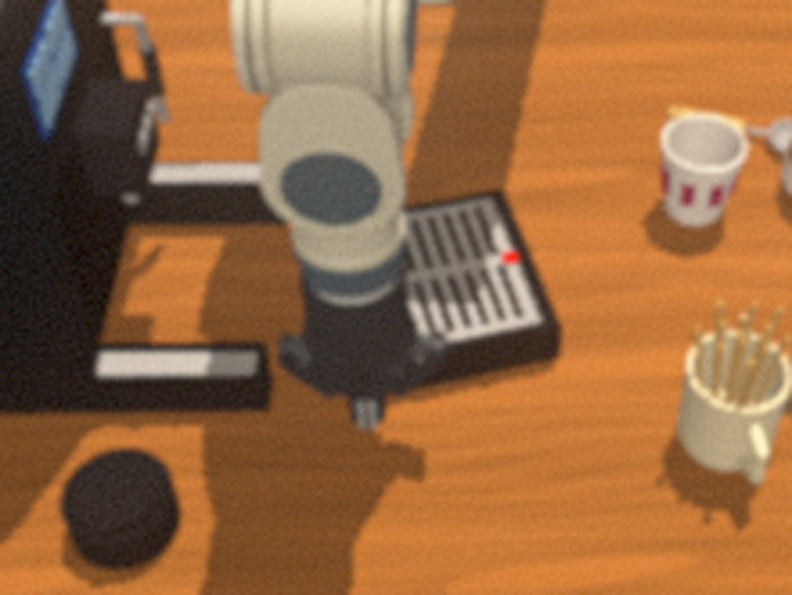

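```bash
cat >> h.py <<'E'
def wplane(s,uv,z,sc=1.0):
    K=s['mtx'];p=(np.atleast_2d(np.float64(uv))+.5)/sc-.5
    q=cv2.fisheye.undistortPoints(p.reshape(-1,1,2),K,np.zeros(4)).reshape(-1,2)
    d=np.c_[q[:,0],-q[:,1],-np.ones(len(q))]@Ro.from_euler('xyz',s['attitude']).as_matrix().T
    return s['eye']+d*((z-s['eye'][2])/d[:,2])[:,None]
E
python3 - <<'E'
from h import *
s=pickle.load(open('pics/wrist2.pkl','rb'));print(s['eye'],s['attitude'])
print(wplane(s,[[352,300],[270,10],[755,200],[370,278],[410,232]],42,1.5).round(1))
print('arm',wplane(s,[[128,343],[180,296],[104,335],[95,266]],45,1.5).round(1),'tip',wplane(s,[[383,350]],20,1.5))
E
```

```text
[615.07275289  40.70421389 158.713009  ] [-0.33256116 -0.01390284  1.56631356]
[[658.2  33.5  42. ]
 [577.9  13.1  42. ]
 [623.5 171.2  42. ]
 [651.8  38.6  42. ]
 [639.   49.4  42. ]]
arm [[671.3 -38.8  45. ]
 [655.6 -16.6  45. ]
 [668.8 -47.9  45. ]
 [645.7 -45.7  45. ]] tip [[684.9802137   42.33168937  20.        ]]
```

Call:
arm_command:
  commands:
    - [0, [-12, 2, 0], 0]
    - [0, [-8, 0, 0], 0]
    - [0, [-8, 0, 0], 0]
    - [0, [-7, 0, 0], 0]
    - [0, [-6, 0, 0], 0]

```text
time: 5.15
ee_pos: [653.3, 44.2, 19.7]
orientation: [-1.613, -0.012, 1.566]
contact_force: [4.0, -1.5, -0.6]
width: 0.002
```

```bash
python3 look.py 3 wrist
```

```text
5.2 [652.5  44.3  19.7] [-1.612 -0.012  1.566] [ 3.2 -1.2  0.8]
```

View pics/wrist3.png

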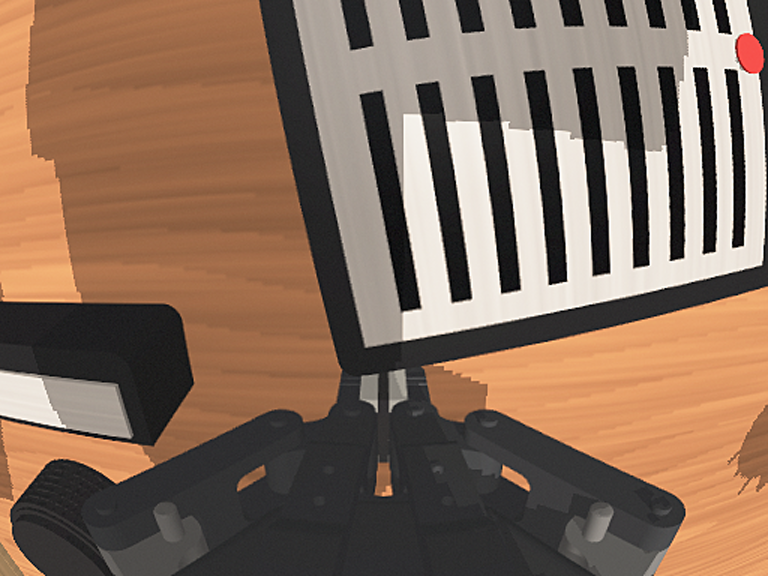

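```bash
cat >> h.py <<'E'
def wsteel(s,seed,z=42):
    # steel side edge lines by pixel threshold near the given edges (world), fit line
    pass
E
python3 - <<'E'
from h import *
s=pickle.load(open('pics/wrist3.pkl','rb'))
a=wplane(s,[[365,348],[750,268],[290,0],[402,338],[600,306]],42,1.5);print(a.round(1))
for i,j in((0,1),(0,2)):
    d=a[j]-a[i];print(np.degrees(np.arctan2(d[1],d[0])))
print('btn',wplane(s,[[749,52]],44,1.5))
E
```

```text
[[632.   38.2  42. ]
 [606.8 176.4  42. ]
 [534.   19.8  42. ]
 [628.8  49.   42. ]
 [619.9 110.6  42. ]]
100.31568639822373
-169.35378833791557
btn [[531.78408157 163.94499848  44.        ]]
```

Call:
arm_command:
  commands:
    - [0, [-7, 0, -2], 0]
    - [0, [-7, 0, 0], 0]
    - [0, [0, 0, 0], 0]

```text
time: 5.58
ee_pos: [640.3, 43.8, 19.4]
orientation: [-1.618, -0.012, 1.565]
contact_force: [-0.1, 0.6, 0.8]
width: 0.0
```

```bash
python3 look.py 4 wrist
```

```text
5.625 [640.3  43.9  19.3] [-1.617 -0.012  1.565] [ 0.5 -0.6  0.3]
```

View pics/wrist4.png

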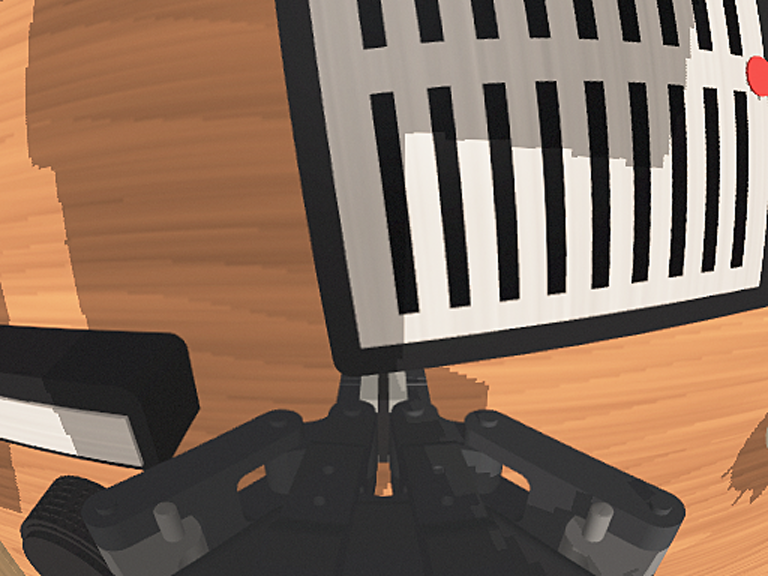

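```bash
python3 - <<'E'
from h import *
s=pickle.load(open('pics/wrist4.pkl','rb'))
a=wplane(s,[[358,348],[755,288],[308,0]],42,1.5);print(a.round(1))
for i,j in((0,1),(0,2)):
    d=a[j]-a[i];print(np.degrees(np.arctan2(d[1],d[0])))
print('btn',wplane(s,[[760,76]],44,1.5), 'arm',wplane(s,[[142,468],[132,452],[127,417]],45,1.5))
E
```

```text
[[618.6  35.8  42. ]
 [601.2 181.   42. ]
 [521.5  24.4  42. ]]
96.8294763651223
-173.26307436639166
btn [[526.08859994 168.28124739  44.        ]] arm [[670.4247883  -48.58962636  45.        ]
 [662.71102094 -50.51145294  45.        ]
 [646.21352934 -47.13283032  45.        ]]
```

Call:
arm_command:
  commands:
    - [0, [15, 0, 0], 0]
    - [0, [5, 0, 60], 0]
    - [0, [-5, 10, 50], 0]
    - [0, [-50, 25, 0], 0]
    - [0, [-50, 25, 0], 0]

```text
time: 6.25
ee_pos: [553.4, 104.8, 129.1]
orientation: [-1.61, -0.014, 1.563]
contact_force: [0.2, 0.1, 0.6]
width: 0.002
```

Call:
arm_command:
  commands:
    - [0, [-50, 25, 0], 0]
    - [0, [-50, 20, 0], 0]
    - [0, [-40, 10, 0], 0]
    - [0, [0, 0, 0], 0]

```text
time: 6.75
ee_pos: [403.6, 162.9, 128.6]
orientation: [-1.604, -0.015, 1.566]
contact_force: [0.6, 0.4, -0.2]
width: -0.002
```

```bash
python3 look.py 5 side 534 98;python3 look.py 5 top 534 98
```

```text
6.8 [405.3 162.7 128.8] [-1.606 -0.016  1.566] [-0.2  0.3 -0.7]
((537.6270751953125, 99.63430786132812), (151.66864013671875, 150.690673828125), 6.975722789764404)
6.85 [406.7 162.5 128.8] [-1.606 -0.016  1.565] [ 0.1  0.4 -1.2]
((527.874267578125, 126.25227355957031), (162.06912231445312, 213.9084930419922), 75.63014221191406)
```

View pics/side5.png

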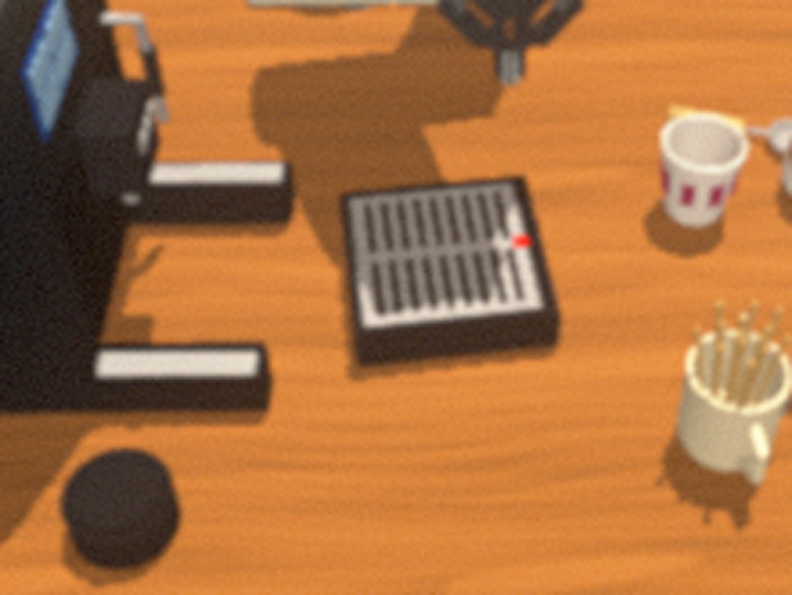

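View pics/top5.png

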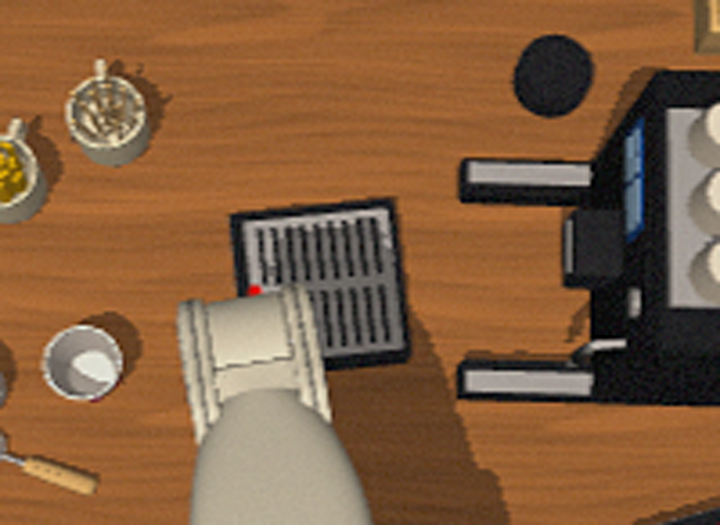

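Call:
arm_command:
  commands:
    - [0, [-6, 0, -50], 0]
    - [0, [0, 0, -40], 0]
    - [0, [0, 0, -20], 0]
    - [0, [0, 0, 0], 0]
    - [0, [6, 0, 0], 0]

```text
time: 7.48
ee_pos: [413.2, 161.5, 16.2]
orientation: [-1.609, -0.016, 1.561]
contact_force: [1.4, 0.1, -0.8]
width: 0.001
```

```bash
python3 look.py 6 side 534 98
```

```text
7.525 [414.5 161.5  16.5] [-1.61  -0.016  1.561] [ 1.9  0.7 -0.3]
((537.5844116210938, 99.47682189941406), (152.09149169921875, 151.11395263671875), 7.032414436340332)
```

View pics/side6.png

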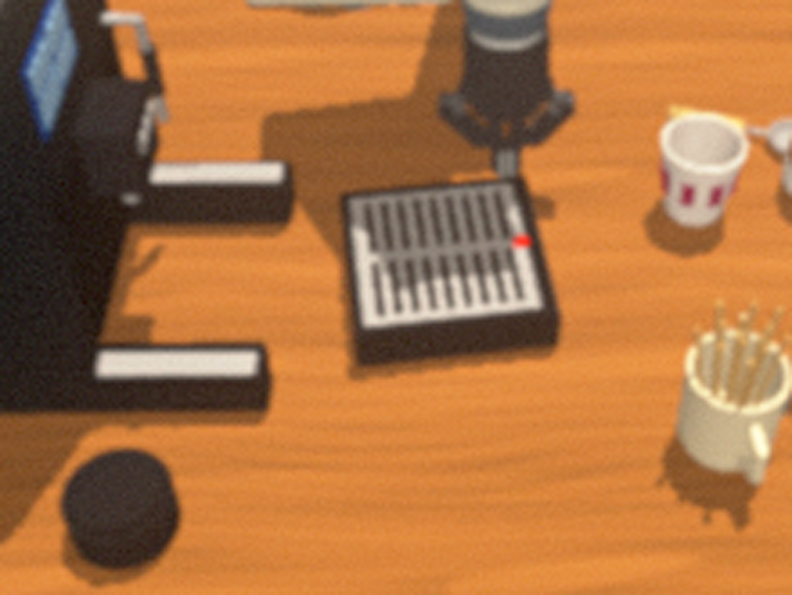

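Side view: the finger is at (507,165), just off the tray's −x side near its front corner, and the tray has not moved. Pushing +x.

Call:
arm_command:
  commands:
    - [0, [8, 0, 0], 0]
    - [0, [6, 0, 0], 0]
    - [0, [6, 0, 0], 0]
    - [0, [5, 0, 0], 0]

```text
time: 8.02
ee_pos: [440.9, 162.1, 17.8]
orientation: [-1.61, -0.018, 1.562]
contact_force: [-5.0, 2.1, 1.8]
width: -0.002
```

```bash
python3 look.py 7 side 538 98
```

```text
8.075 [441.5 162.1  17.9] [-1.611 -0.018  1.562] [-4.8  1.6  0.9]
((545.2747802734375, 95.8888168334961), (152.01083374023438, 150.80661010742188), 4.613187313079834)
```

Call:
arm_command:
  commands:
    - [0, [5, 0, 0], 0]
    - [0, [0, 0, 0], 0]

```text
time: 8.32
ee_pos: [446.0, 162.3, 17.8]
orientation: [-1.609, -0.018, 1.562]
contact_force: [0.0, 0.0, -0.5]
width: -0.002
```

```bash
python3 look.py 8 side 545 98
```

```text
8.375 [446.  162.3  17.9] [-1.61  -0.018  1.562] [-0.1  0.2  0.2]
((549.25439453125, 94.29993438720703), (151.97927856445312, 150.8695831298828), 3.1546618938446045)
```

Call:
arm_command:
  commands:
    - [0, [-15, 0, 0], 0]
    - [0, [-5, 5, 55], 0]
    - [1, [0, 10, 55], -0.1]
    - [1, [15, 10, 0], -0.18]
    - [1, [15, 10, 0], -0.18]

```text
time: 9.0
ee_pos: [451.7, 196.7, 131.9]
orientation: [-1.611, -0.02, 1.088]
contact_force: [0.0, 0.0, -0.1]
width: 0.64
```

Call:
arm_command:
  commands:
    - [1, [20, 10, 0], -0.18]
    - [1, [20, 10, 0], -0.18]
    - [1, [20, 10, 0], -0.18]
    - [1, [20, 10, 0], -0.18]
    - [1, [20, 5, 0], -0.18]

```text
time: 9.62
ee_pos: [550.5, 242.8, 133.1]
orientation: [-1.614, -0.022, 0.158]
contact_force: [-0.2, 0.3, -0.9]
width: 0.998
```

Call:
arm_command:
  commands:
    - [1, [10, -4, -10], -0.17]
    - [1, [0, 0, 0], 0]

```text
time: 9.88
ee_pos: [560.4, 238.9, 122.5]
orientation: [-1.614, -0.022, -0.017]
contact_force: [0.9, 0.2, -0.1]
width: 1.001
```

```bash
python3 look.py 9 top 549 94;python3 look.py 9 side 549 94
```

```text
9.925 [560.2 239.2 123.1] [-1.614 -0.022 -0.015] [0.2 0.1 1. ]
((514.7603759765625, 182.28680419921875), (168.1433868408203, 53.63872528076172), 11.982674598693848)
9.975 [560.2 239.2 123.6] [-1.614 -0.023 -0.014] [-0.6  0.5  0.1]
((548.5079345703125, 93.39944458007812), (152.35890197753906, 149.46473693847656), 3.812577486038208)
```

View pics/top9.png

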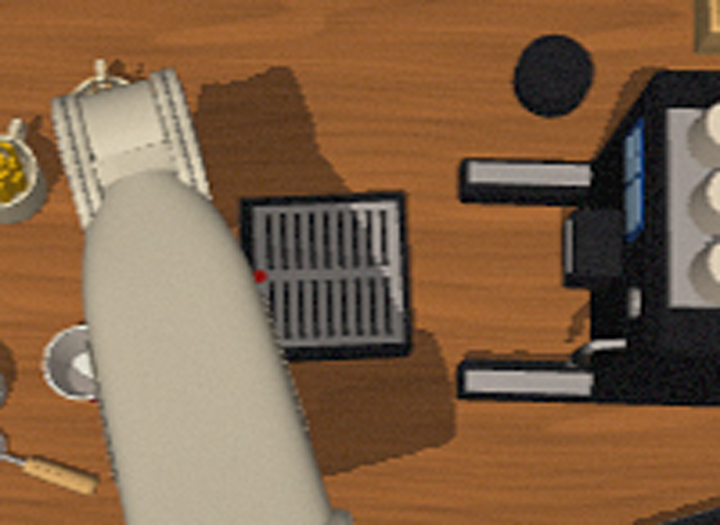

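View pics/side9.png

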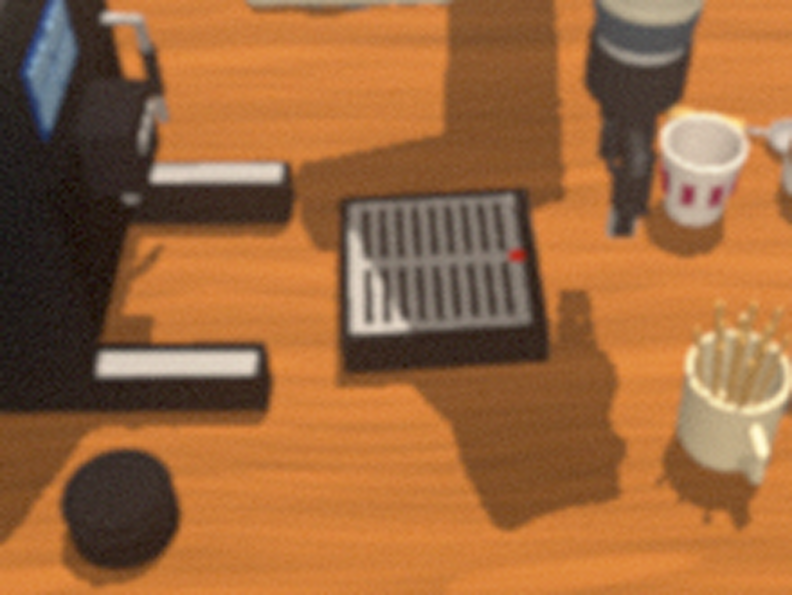

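Call:
arm_command:
  commands:
    - [1, [1, -4, -50], 0]
    - [1, [1, -4, -40], 0]
    - [1, [1, 0, -22], 0]
    - [1, [0, -4, -3], 0]
    - [1, [0, 0, 0], 0]

```text
time: 10.6
ee_pos: [561.7, 227.5, 10.8]
orientation: [-1.612, -0.029, 0.002]
contact_force: [-0.6, 0.0, 0.0]
width: 0.996
```

```bash
python3 look.py 10 side 549 94;python3 look.py 10 wrist
```

```text
10.65 [561.9 227.7  11. ] [-1.612 -0.03   0.002] [ 0.   0.2 -0.5]
((549.3521728515625, 92.25755310058594), (151.58673095703125, 146.64501953125), 3.1341285705566406)
10.7 [562.1 227.8  11.1] [-1.612 -0.03   0.002] [-0.1  0.2  0.7]
```

View pics/side10.png

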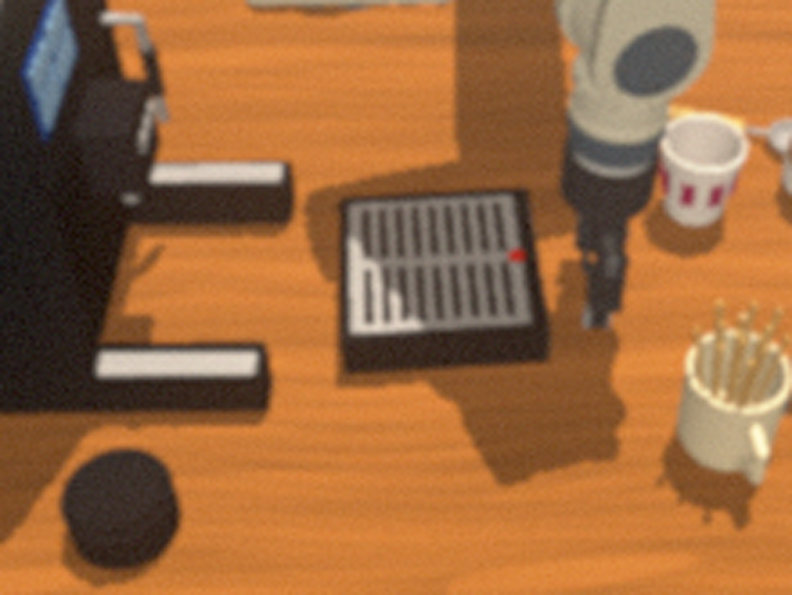

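View pics/wrist10.png

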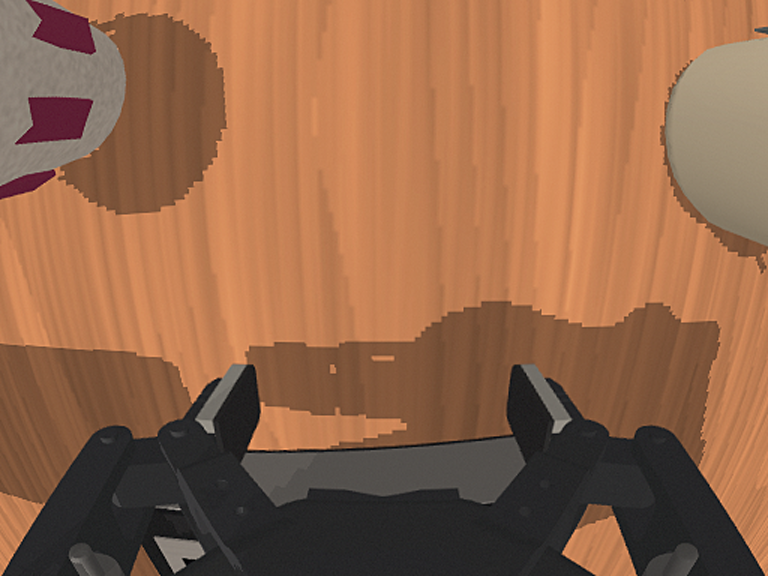

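Call:
arm_command:
  commands:
    - [1, [1, -12, -2], -0.02]
    - [1, [1, -10, 0], 0]
    - [1, [0, -8, 0], 0]
    - [1, [0, -7, 0], 0]
    - [1, [0, -7, 0], 0]

```text
time: 11.32
ee_pos: [565.8, 181.9, 11.1]
orientation: [-1.609, -0.035, -0.018]
contact_force: [1.9, 3.1, -1.6]
width: 1.002
```

```bash
python3 look.py 11 side 549 90
```

```text
11.375 [565.7 181.1  11.1] [-1.61  -0.034 -0.019] [0.9 0.7 0.2]
((544.7101440429688, 81.7818374633789), (149.2532958984375, 151.1255340576172), 88.76640319824219)
```

View pics/side11.png

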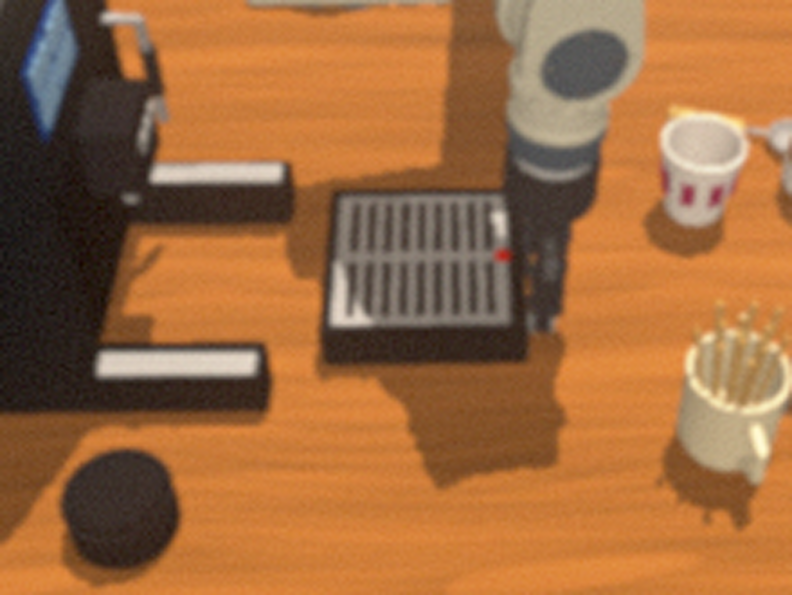

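```bash
cat >> h.py <<'E'
def cross(s,a,b,frac=.5,n=200):
    # first crossing from dark rim to bright steel along a->b (starting in the rim), blue channel
    P,f=trace(s,a,b,n);v=cv2.GaussianBlur(f[:,2].astype(np.float32),(1,1),0).ravel()
    i0=int(np.argmin(v[:n*2//3]));hi=np.percentile(v[i0:],80);th=v[i0]+frac*(hi-v[i0])
    for i in range(i0,n):
        if v[i]>th:return P[i]
    return None
def edges(s,c,z=42,half=85,ys=(-55,-40,-25,-10,5,20,35,50)):
    out={}
    for nm,sg in(('+x',1),('-x',-1)):
        q=[]
        for dy in ys:
            p=cross(s,(c[0]+sg*(half+1),c[1]+dy,z),(c[0]+sg*(half-22),c[1]+dy,z))
            if p is not None:q.append(p)
        q=np.array(q)
        k=np.polyfit(q[:,1],q[:,0],1);r=q[:,0]-np.polyval(k,q[:,1])
        g=abs(r)<1.5*max(np.median(abs(r)),.3);k=np.polyfit(q[g,1],q[g,0],1)
        out[nm]=(np.polyval(k,c[1]),np.degrees(np.arctan(k[0])),r.round(1))
    return out
E
python3 - <<'E'
from h import *
s=pickle.load(open('pics/side11.pkl','rb'));
for k,v in edges(s,(546,80)).items():print(k,v)
s=pickle.load(open('pics/side8.pkl','rb'));
for k,v in edges(s,(549,94)).items():print(k,v)
E
```

```text
+x (np.float64(619.7733804933105), np.float64(-0.10610546243479246), array([-0.2,  0.1, -0. , -0.1,  0.9, -0.5, -0. , -0.1]))
-x (np.float64(465.2326912339477), np.float64(1.4312969098488695), array([-0.4,  0.4,  0.5, -0.3,  0. , -0.2, -0. ,  0.1]))
+x (np.float64(624.7364999601181), np.float64(-3.113535028798255), array([-0.2,  0.3, -0.1,  0.1,  0.1, -0.3, -0.1,  0.2]))
-x (np.float64(470.52519427739776), np.float64(-2.89967729598259), array([-0.4,  0.8, -0.2,  0. , -0.3,  0. ,  0.1,  0.1]))
```

```bash
cat >> h.py <<'E'
def armmid(s,ys=(-60,-75,-90,-105,-120),z=45):
    E=[]
    for y in ys:
        r=[cross(s,(x0,y,z),(x1,y,z)) for x0,x1 in((671,657),(641,655),(453,436),(419,436))]
        E.append([p[0] for p in r])
    return np.array(E)
E
python3 - <<'E'
from h import *
for n in('side11','top0','side0'):
    s=pickle.load(open(f'pics/{n}.pkl','rb'));E=armmid(s);print(n,E.mean(0).round(1),'mid',((E[:,0]+E[:,1]+E[:,2]+E[:,3])/4).round(1))
E
```

```text
side11 [667.6 644.9 447.9 424.2] mid [546.5 546.3 546.1 546.  545.8]
top0 [666.7 645.  446.9 424.7] mid [546.  546.  545.8 545.6 545.6]
side0 [667.7 644.8 448.1 423.9] mid [546.4 546.3 546.  546.  545.8]
```

Call:
arm_command:
  commands:
    - [1, [0, 20, 0], 0]
    - [1, [0, 15, 55], 0.1]
    - [1, [-10, 0, 55], 0.18]
    - [1, [-25, -15, 0], 0.18]
    - [1, [-25, -15, 0], 0.18]

```text
time: 12.0
ee_pos: [504.2, 190.6, 123.5]
orientation: [-1.614, -0.032, 0.641]
contact_force: [0.8, -0.6, -0.9]
width: 1.001
```

Call:
arm_command:
  commands:
    - [1, [-25, -20, 0], 0.18]
    - [1, [-25, -20, 0], 0.18]
    - [1, [-20, -20, 0], 0.18]
    - [1, [-15, -20, 0], 0.18]
    - [1, [-15, -15, 0], 0.18]

```text
time: 12.62
ee_pos: [399.1, 97.6, 124.6]
orientation: [-1.615, -0.031, 1.576]
contact_force: [-0.1, 0.5, 1.0]
width: 0.999
```

Call:
arm_command:
  commands:
    - [1, [2, -13, -50], -0.02]
    - [1, [2, -4, -40], 0]
    - [1, [0, 0, -22], 0]
    - [1, [0, 0, -2], 0]
    - [1, [0, 0, 0], 0]

```text
time: 13.25
ee_pos: [403.5, 82.3, 10.0]
orientation: [-1.619, -0.03, 1.56]
contact_force: [0.2, -0.3, 0.0]
width: 0.999
```

```bash
python3 look.py 12 side 543 80; python3 - <<'E'
from h import *
s=pickle.load(open('pics/side12.pkl','rb'));
for k,v in edges(s,(543,80)).items():print(k,v)
E
```

```text
13.3 [403.6  82.3  10.2] [-1.619 -0.03   1.56 ] [-0.7  0.4  0. ]
((541.5377807617188, 81.24834442138672), (151.24566650390625, 157.2987060546875), 89.24372863769531)
+x (np.float64(619.1332256520701), np.float64(0.015766964531408054), array([ 0.2, -0.1,  0.2, -0.1, -0.3, -0.3,  0.1,  0.3]))
-x (np.float64(464.65061418202134), np.float64(0.18394729217893144), array([ 0.2, -0.1, -0.3,  0.2,  0.2, -0.2, -0. ,  0. ]))
```

View pics/side12.png

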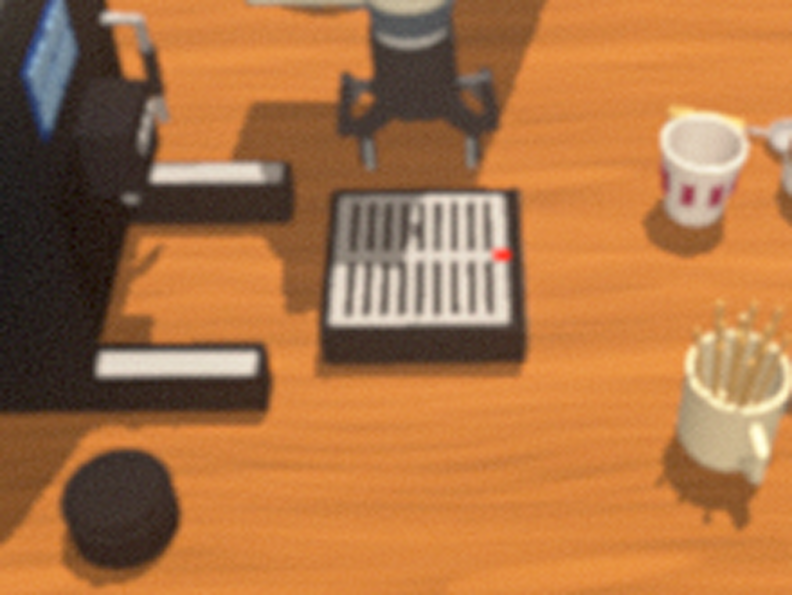

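Call:
arm_command:
  commands:
    - [1, [15, -1, 0], -0.004]
    - [1, [12, 0, 0], 0]
    - [1, [8, 0, 0], 0]
    - [1, [5, 0, 0], 0]
    - [1, [4, 0, 0], 0]

```text
time: 13.92
ee_pos: [449.2, 81.8, 11.7]
orientation: [-1.617, -0.031, 1.556]
contact_force: [-12.3, -0.0, 10.1]
width: 1.002
```

```bash
cat > chk.py <<'E'
import sys,subprocess
from h import *
t=sys.argv[1];c=(float(sys.argv[2]),float(sys.argv[3]))
s=pickle.load(open(f'pics/side{t}.pkl','rb'));e=edges(s,c);a=armmid(s)
print({k:(round(v[0],1),round(v[1],2)) for k,v in e.items()},'ctr',(e['+x'][0]+e['-x'][0])/2, 'armmid',((a.sum(1))/4).round(1))
E
python3 look.py 13 side 543 80; python3 chk.py 13 545 81
```

```text
13.975 [449.7  81.8  11.7] [-1.617 -0.031  1.556] [-6.8  1.7  4.1]
((544.7799682617188, 81.10194396972656), (151.03399658203125, 156.6138458251953), 89.06932067871094)
{'+x': (np.float64(621.8), np.float64(0.45)), '-x': (np.float64(469.0), np.float64(1.92))} ctr 545.399958324317 armmid [546.5 546.5 546.1 546.  546. ]
```

Call:
arm_command:
  commands:
    - [1, [3, 0, 0], 0]
    - [1, [0, 0, 0], 0]

```text
time: 14.22
ee_pos: [449.6, 81.9, 11.0]
orientation: [-1.611, -0.031, 1.556]
contact_force: [0.1, 0.3, -1.1]
width: 0.997
```

```bash
python3 look.py 14 side 547 80; python3 chk.py 14 547 81
```

```text
14.275 [449.8  81.9  11. ] [-1.611 -0.031  1.556] [-0.8  0.8 -0.2]
((546.0300903320312, 81.1820068359375), (150.90245056152344, 156.25096130371094), 89.00228881835938)
{'+x': (np.float64(623.2), np.float64(0.79)), '-x': (np.float64(470.3), np.float64(2.21))} ctr 546.7690622925951 armmid [546.5 546.5 546.2 545.9 545.9]
```

View pics/side14.png

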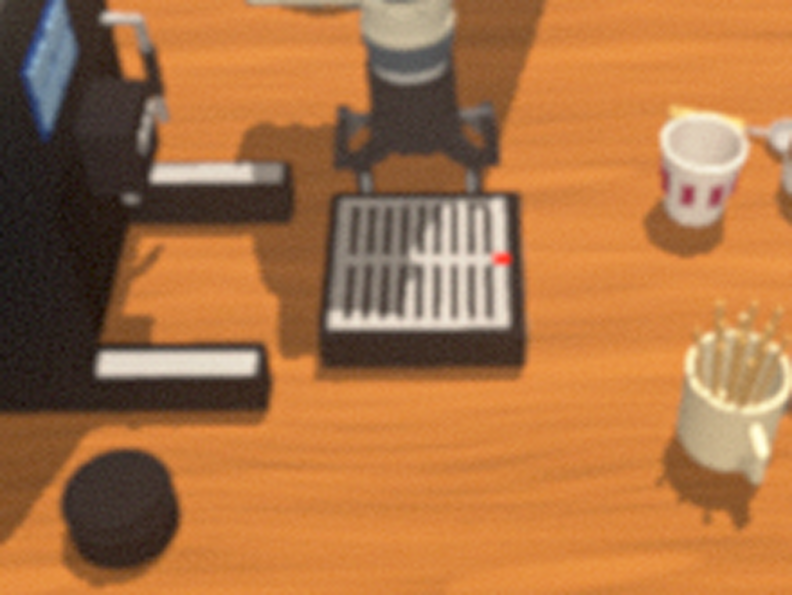

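Call:
arm_command:
  commands:
    - [1, [4, 0, 0], 0]
    - [1, [2, 0, 0], 0]

```text
time: 14.52
ee_pos: [452.2, 82.0, 10.5]
orientation: [-1.604, -0.031, 1.556]
contact_force: [-9.2, -1.3, 7.0]
width: 0.997
```

```bash
python3 look.py 15 side 547 80; python3 chk.py 15 547 81
```

```text
14.575 [452.2  82.   10.5] [-1.604 -0.031  1.556] [-8.7 -0.3  6.4]
((548.1322021484375, 81.27124786376953), (151.151123046875, 155.41561889648438), 89.24403381347656)
{'+x': (np.float64(624.9), np.float64(0.86)), '-x': (np.float64(472.1), np.float64(1.34))} ctr 548.4947313486324 armmid [546.8 546.8 546.5 545.9 545.8]
```

Call:
arm_command:
  commands:
    - [1, [-20, 0, 0], 0]
    - [1, [-15, 5, 50], 0]
    - [1, [0, 15, 50], -0.18]
    - [1, [15, 20, 0], -0.18]
    - [1, [15, 20, 0], -0.18]

```text
time: 15.2
ee_pos: [448.2, 142.5, 114.5]
orientation: [-1.606, -0.035, 0.998]
contact_force: [0.6, -0.7, 0.4]
width: 0.998
```

Call:
arm_command:
  commands:
    - [1, [20, 20, 0], -0.18]
    - [1, [20, 20, 0], -0.18]
    - [1, [20, 20, 0], -0.18]
    - [1, [20, 15, 0], -0.18]
    - [1, [20, 5, 0], -0.18]

```text
time: 15.82
ee_pos: [553.2, 227.0, 115.5]
orientation: [-1.608, -0.039, 0.068]
contact_force: [-0.0, -0.1, -0.3]
width: 1.001
```

Call:
arm_command:
  commands:
    - [1, [8, 5, -10], -0.12]
    - [1, [0, 0, 0], 0]

```text
time: 16.08
ee_pos: [563.4, 232.8, 104.6]
orientation: [-1.608, -0.04, -0.056]
contact_force: [1.2, 0.1, -0.2]
width: 1.0
```

```bash
python3 look.py 16 side 547 80; python3 chk.py 16 548 81; python3 look.py 16 top 548 80
```

```text
16.125 [563.3 232.6 105.2] [-1.607 -0.041 -0.054] [-0.   0.1  0.2]
((550.3507080078125, 79.40613555908203), (147.5846710205078, 149.31825256347656), 89.46611785888672)
{'+x': (np.float64(624.9), np.float64(0.92)), '-x': (np.float64(471.4), np.float64(0.84))} ctr 548.1288484207166 armmid [546.4 546.2 546.1 546.  545.8]
16.175 [563.  232.5 105.6] [-1.607 -0.041 -0.054] [ 0.2 -0.6 -0.9]
((502.1129150390625, 151.2030029296875), (173.2489471435547, 78.09349822998047), 50.17229461669922)
```

View pics/top16.png

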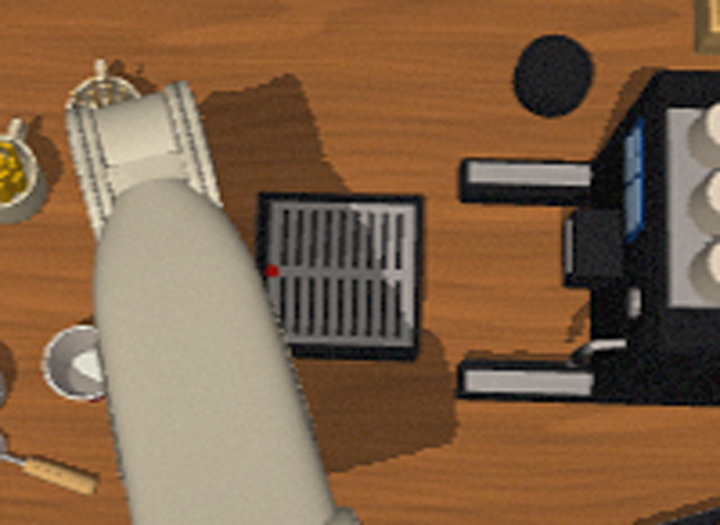

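Call:
arm_command:
  commands:
    - [1, [-8, -4, -45], 0.04]
    - [1, [-8, -4, -35], 0]
    - [1, [0, -4, -15], 0]
    - [1, [0, -4, -2], 0]
    - [1, [0, 0, 0], 0]

```text
time: 16.8
ee_pos: [546.7, 215.3, 10.4]
orientation: [-1.606, -0.047, -0.003]
contact_force: [-0.1, 0.0, -0.5]
width: 1.002
```

Call:
arm_command:
  commands:
    - [1, [1, -15, -1], -0.012]
    - [1, [0, -10, 0], 0]
    - [1, [0, -4, 0], 0]
    - [1, [0, 0, 0], 0]

```text
time: 17.3
ee_pos: [549.1, 184.1, 11.8]
orientation: [-1.605, -0.051, -0.015]
contact_force: [-0.8, 0.2, -0.7]
width: 1.002
```

Call:
arm_command:
  commands:
    - [1, [0, -8, 0], 0]
    - [1, [0, -8, 0], 0]
    - [1, [0, -8, 0], 0]
    - [1, [0, -6, 0], 0]

```text
time: 17.8
ee_pos: [549.2, 154.5, 11.9]
orientation: [-1.601, -0.051, -0.013]
contact_force: [0.3, 4.8, 1.0]
width: 1.002
```

```bash
python3 look.py 17 side 547 60; python3 chk.py 17 548 55
```

```text
17.85 [549.2 153.8  11.9] [-1.602 -0.051 -0.013] [-0.3  2.9 -0.1]
((550.724609375, 53.808563232421875), (148.6303253173828, 149.7728271484375), 89.25023651123047)
{'+x': (np.float64(625.6), np.float64(1.23)), '-x': (np.float64(471.7), np.float64(1.09))} ctr 548.6729460700633 armmid [546.5 546.3 546.  546.  545.9]
```

View pics/side17.png

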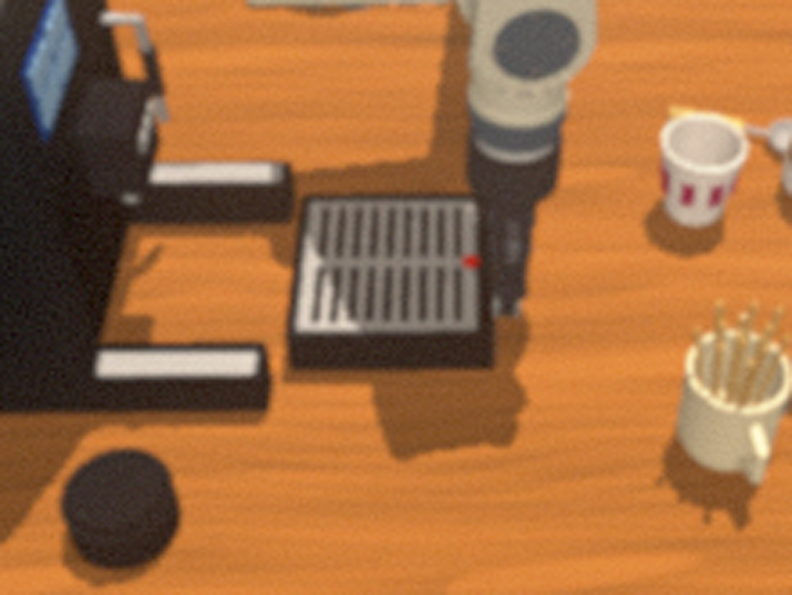

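Call:
arm_command:
  commands:
    - [1, [-1, -5, 0], 0]
    - [1, [-1, -5, 0], 0]
    - [1, [-1, -5, 0], 0]
    - [1, [0, -5, 0], 0]

```text
time: 18.35
ee_pos: [546.4, 133.2, 12.0]
orientation: [-1.601, -0.052, -0.013]
contact_force: [4.3, 10.3, -3.0]
width: 0.998
```

```bash
python3 look.py 18 side 547 30; python3 chk.py 18 548 30
```

```text
18.4 [546.6 132.7  12. ] [-1.601 -0.052 -0.013] [ 1.   5.1 -1.4]
((547.4334106445312, 31.861595153808594), (147.28460693359375, 151.86001586914062), 89.13545227050781)
{'+x': (np.float64(623.2), np.float64(0.88)), '-x': (np.float64(468.3), np.float64(1.05))} ctr 545.7521935072186 armmid [547.  546.1 546.  545.9 545.9]
```

Call:
arm_command:
  commands:
    - [1, [2, -4, 0], 0]
    - [1, [1, -5, 0], 0]
    - [1, [0, -5, 0], 0]
    - [1, [0, -5, 0], 0]

```text
time: 18.9
ee_pos: [548.7, 113.1, 11.9]
orientation: [-1.6, -0.051, -0.013]
contact_force: [-0.6, 4.8, -1.0]
width: 0.996
```

```bash
python3 look.py 19 side 547 12; python3 chk.py 19 547 12
```

```text
18.95 [548.8 112.5  11.9] [-1.6   -0.051 -0.013] [-0.7  3.3 -0.1]
((550.2544555664062, 11.521926879882812), (146.94775390625, 151.403076171875), 89.06700134277344)
{'+x': (np.float64(625.2), np.float64(0.42)), '-x': (np.float64(470.9), np.float64(1.01))} ctr 548.0681750511637 armmid [546.7 546.4 546.1 545.9 545.9]
```

View pics/side19.png

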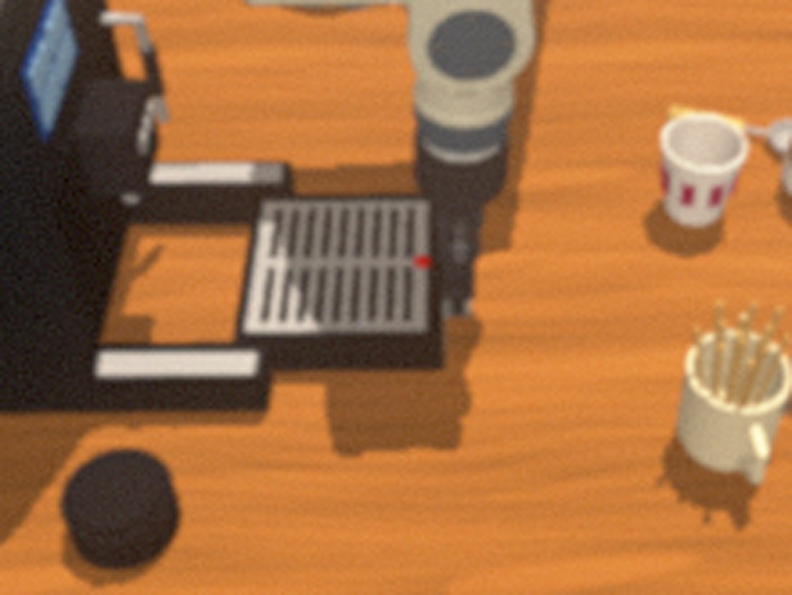

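Call:
arm_command:
  commands:
    - [1, [-0.3, -7, 0], 0]
    - [1, [-0.3, -7, 0], 0]
    - [1, [-0.2, -7, 0], 0]
    - [1, [0, -7, 0], 0]
    - [1, [0, -7, 0], 0]

```text
time: 19.58
ee_pos: [547.6, 75.9, 12.0]
orientation: [-1.6, -0.05, -0.013]
contact_force: [0.3, 3.6, 0.2]
width: 0.998
```

```bash
python3 look.py 20 side 547 -28; python3 chk.py 20 547 -28
```

```text
19.625 [547.7  75.1  12. ] [-1.601 -0.05  -0.013] [ 0.1  2.  -0.1]
((547.4010009765625, -25.919052124023438), (147.224853515625, 154.69790649414062), 89.2013931274414)
{'+x': (np.float64(623.8), np.float64(0.98)), '-x': (np.float64(468.8), np.float64(1.54))} ctr 546.3303820690755 armmid [546.7 546.3 546.1 545.9 545.9]
```

Call:
arm_command:
  commands:
    - [1, [0, -7, 0], 0]
    - [1, [0, -7, 0], 0]
    - [1, [-0.2, -7, 0], 0]
    - [1, [0, -7, 0], 0]
    - [1, [-0.2, -7, 0], 0]

```text
time: 20.25
ee_pos: [547.0, 38.9, 11.9]
orientation: [-1.6, -0.05, -0.013]
contact_force: [-0.4, 5.5, 1.2]
width: 0.997
```

Call:
arm_command:
  commands:
    - [1, [-0.2, -6, 0], 0]
    - [1, [-0.2, -6, 0], 0]
    - [1, [-0.2, -6, 0], 0]
    - [1, [0, -5, 0], 0]

```text
time: 20.75
ee_pos: [546.2, 14.9, 12.0]
orientation: [-1.599, -0.05, -0.013]
contact_force: [0.3, 5.7, 0.1]
width: 1.0
```

```bash
python3 look.py 21 side 547 -90
```

```text
20.8 [546.2  14.3  11.9] [-1.599 -0.05  -0.013] [0.4 3.3 0.5]
((544.8031616210938, -86.65564727783203), (147.49185180664062, 155.84344482421875), 88.92830657958984)
```

View pics/side21.png

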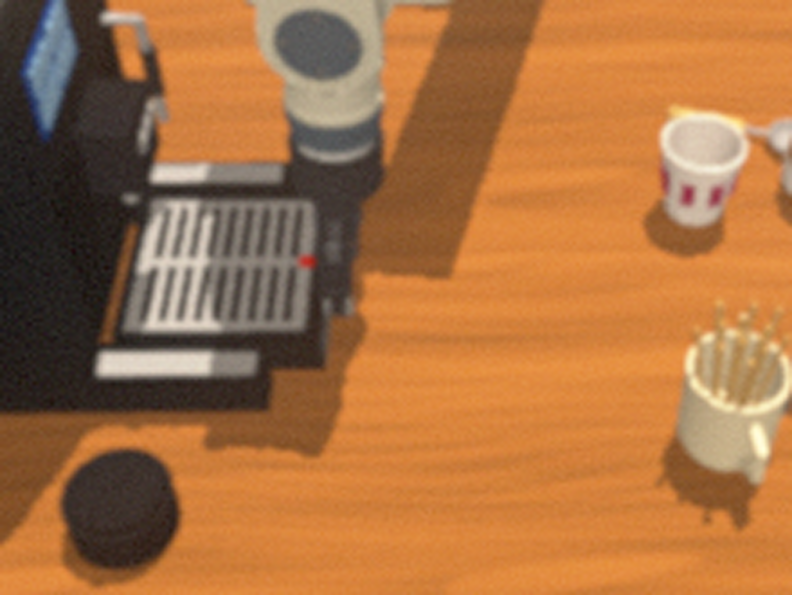

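Call:
arm_command:
  commands:
    - [1, [-0.2, -6, 0], 0]
    - [1, [-0.2, -6, 0], 0]
    - [1, [0, -6, 0], 0]
    - [1, [-0.2, -5, 0], 0]

```text
time: 21.3
ee_pos: [545.8, -8.6, 12.0]
orientation: [-1.598, -0.05, -0.012]
contact_force: [1.8, 6.0, 0.4]
width: 0.998
```

Call:
arm_command:
  commands:
    - [1, [0, -3, 0], 0]
    - [1, [0, -3, 0], 0]
    - [1, [0, -2, 0], 0]

```text
time: 21.68
ee_pos: [545.6, -16.4, 12.0]
orientation: [-1.597, -0.05, -0.012]
contact_force: [0.5, 5.1, 0.2]
width: 1.001
```

```bash
python3 look.py 22 side 545 -115
```

```text
21.725 [545.7 -16.6  12. ] [-1.597 -0.05  -0.012] [0.3 4.7 1. ]
((540.0005493164062, -110.35606384277344), (163.40399169921875, 133.4546356201172), 3.163447618484497)
```

View pics/side22.png

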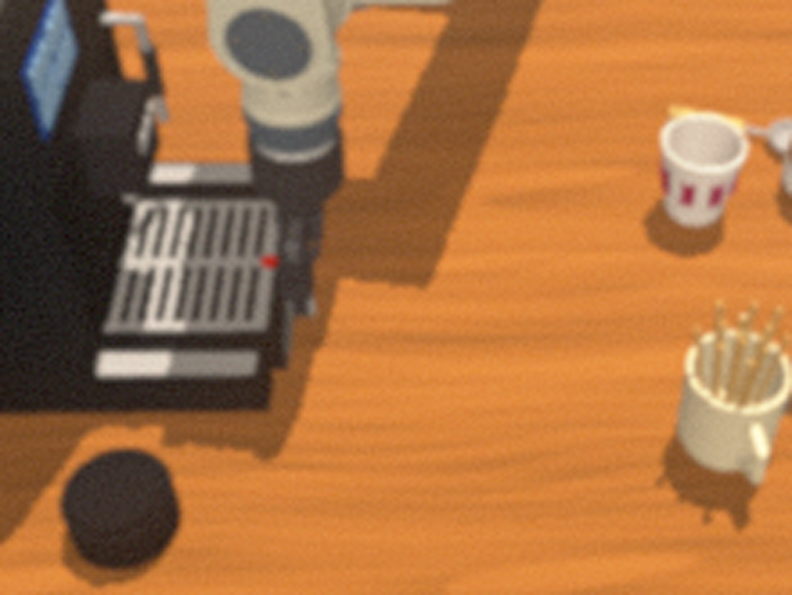

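Call:
arm_command:
  commands:
    - [1, [0, -2, 0], 0]
    - [1, [0, -2, 0], 0]

```text
time: 21.98
ee_pos: [545.6, -20.2, 12.0]
orientation: [-1.596, -0.05, -0.011]
contact_force: [0.5, 5.5, 1.0]
width: 0.999
```

Call:
arm_command:
  commands:
    - [1, [0, -2, 0], 0]
    - [1, [0, -2, 0], 0]

```text
time: 22.22
ee_pos: [545.5, -23.9, 12.0]
orientation: [-1.595, -0.05, -0.011]
contact_force: [1.1, 6.8, 0.9]
width: 1.0
```

Call:
arm_command:
  commands:
    - [1, [0, -2, 0], 0]

```text
time: 22.35
ee_pos: [545.4, -25.7, 12.0]
orientation: [-1.595, -0.05, -0.011]
contact_force: [0.7, 5.7, 1.3]
width: 0.998
```

Call:
arm_command:
  commands:
    - [1, [0, -2, 0], 0]

```text
time: 22.48
ee_pos: [545.4, -27.5, 12.0]
orientation: [-1.594, -0.05, -0.01]
contact_force: [1.2, 12.0, 1.6]
width: 1.004
```

```bash
python3 look.py 23 side 545 -115
```

```text
22.525 [545.3 -27.4  12. ] [-1.593 -0.05  -0.01 ] [1.2 5.8 0.9]
((540.305419921875, -116.65791320800781), (163.3794403076172, 118.92042541503906), 3.8503634929656982)
```

View pics/side23.png

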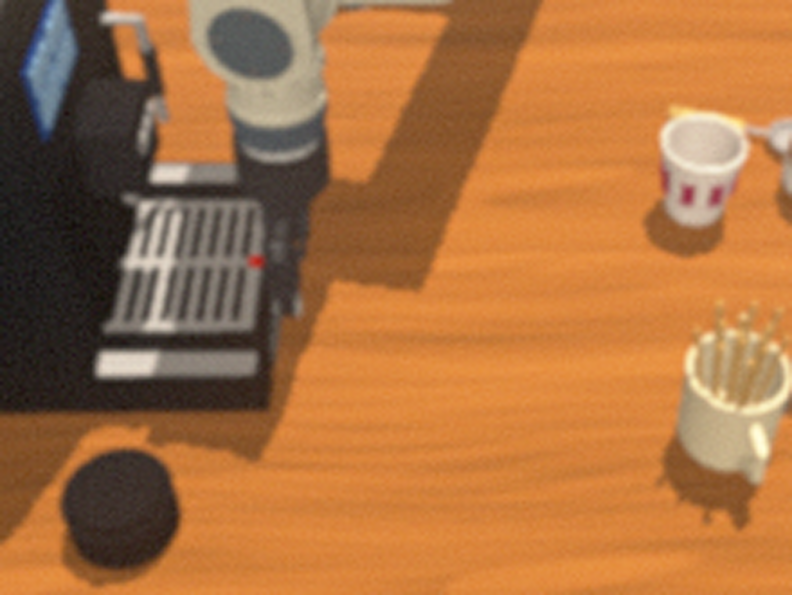

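Force jumped to 12 N, which suggests the stop. One more short press to confirm.

Call:
arm_command:
  commands:
    - [1, [0, -2, 0], 0]

```text
time: 22.65
ee_pos: [545.3, -27.5, 12.0]
orientation: [-1.589, -0.05, -0.009]
contact_force: [2.6, 20.9, 2.9]
width: 1.003
```

Call:
arm_command:
  commands:
    - [1, [0, -2, 0], 0]

```text
time: 22.78
ee_pos: [545.3, -27.3, 12.1]
orientation: [-1.585, -0.05, -0.008]
contact_force: [2.1, 17.5, 3.0]
width: 1.002
```

The position no longer advances while the force rises to about 21 N, so the tray is on the stop. Backing off and looking.

Call:
arm_command:
  commands:
    - [1, [0, 15, 0], 0]
    - [1, [0, 25, 0], 0]
    - [1, [0, 30, 10], 0]
    - [1, [0, 25, 50], 0]
    - [1, [-20, 20, 50], 0]

```text
time: 23.4
ee_pos: [522.5, 88.2, 120.6]
orientation: [-1.592, -0.042, -0.014]
contact_force: [-1.1, 0.2, -0.3]
width: 1.002
```

Call:
arm_command:
  commands:
    - [1, [-40, 30, 20], 0]
    - [1, [-30, 30, 10], 0]
    - [1, [-20, 10, 0], 0]
    - [1, [0, 0, 0], 0]
    - [1, [0, 0, 0], 0]

```text
time: 24.02
ee_pos: [430.7, 159.6, 154.6]
orientation: [-1.597, -0.049, -0.013]
contact_force: [0.8, -1.2, -0.3]
width: 1.002
```

```bash
python3 look.py 24 side 545 -115; python3 look.py 24 top 545 -115; python3 - <<'E'
from h import *
for n,y0 in(('side24',-30),('top24',-30)):
    s=pickle.load(open(f'pics/{n}.pkl','rb'))
    hsv=cv2.cvtColor(s['frame'],cv2.COLOR_RGB2HSV)
    red=((hsv[...,1]>170)&((hsv[...,0]<6)|(hsv[...,0]>174))&(hsv[...,2]>120))&near(cloud(s),(545,-55),60)
    v,u=np.nonzero(red);print(n,'red',plane(s,[u.mean(),v.mean()],44).round(1))
    # front top edge y (wood/dark -> ) at tray and arms
    for x,z in((490,42),(520,42),(570,42),(600,42),(437,45),(655,45)):
        P,f=trace(s,(x,0,z),(x,-46,z),93);v=f[:,0].astype(float);th=(v[:20].mean()+v.min())/2;print(x,P[np.argmax(v<th)][1].round(1),end='; ')
    print()
E
```

```text
24.075 [430.6 159.5 154.5] [-1.597 -0.048 -0.013] [-0.1  0.5 -0.7]
((542.984130859375, -117.27294921875), (130.49346923828125, 158.64479064941406), 89.16161346435547)
24.125 [430.8 159.4 154.4] [-1.597 -0.048 -0.014] [ 0.2 -0.4 -1. ]
((543.4862060546875, -129.78451538085938), (152.56988525390625, 150.13809204101562), 89.58122253417969)
side24 red [[547.2 -55.3  44. ]]
490 -37.0; 520 -36.0; 570 -34.0; 600 -34.5; 437 -35.5; 655 -33.5; 
top24 red [[543.6 -56.2  44. ]]
490 -38.0; 520 -36.5; 570 -36.5; 600 -36.5; 437 -36.5; 655 -37.5;
```

View pics/side24.png

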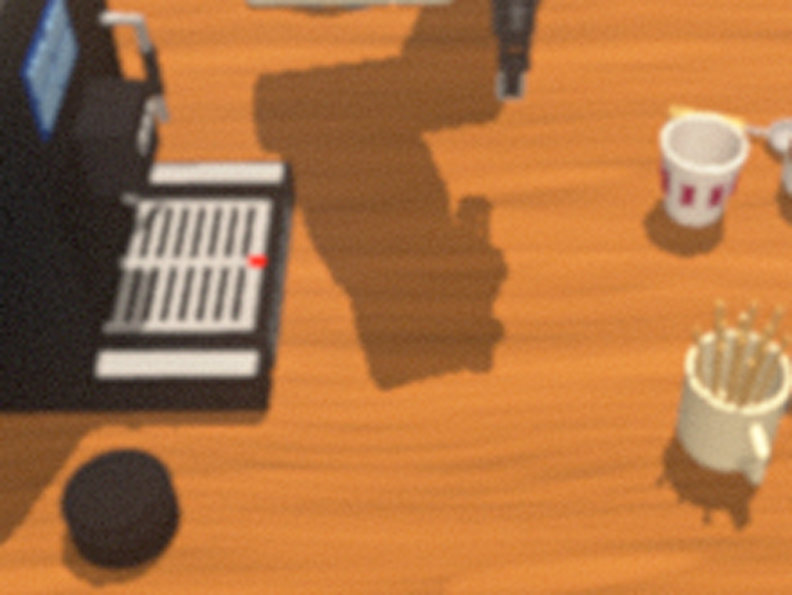

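View pics/top24.png

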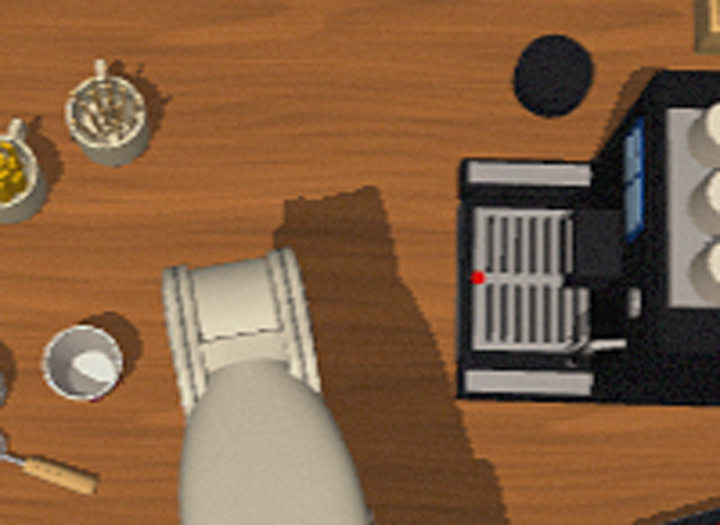

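The side and top views show the tray's front edge (x 490 to 600: y −38 to −34) in line with the arm ends (−37.5 to −33.5), the mugs and cup in place, and the gripper well clear. Handing in.

```bash
python3 -c "
from station import order
print(order.close_job())"
```

```text
the job is handed in; nothing more can be done
None
```

The drip tray is squared up and pushed in against its stop, and I handed the job in at about 24 s of the 67 s limit.

- **Moves:** I squared and centred the tray (the one farthest left, top-view pixel 272,186) with finger pushes on its sides. I then pushed it in from the grey front with both fingers open.
- **Stop:** The push took about 2–6 N most of the way. At the end the tray stopped moving while the force rose to about 21 N.
- **Flushness:** After backing off, both views show the tray's front edge in line with the arm ends, within about 1.5 mm, which is also about as fine as the pictures can measure.
- **Bystanders:** In the final views the paper cup, lid stack and the mugs in frame stand where they were. The rest were only checked at the start, and no move went near them.
- **Imperfections:** The first squaring push turned the tray less than expected, so I needed extra side pushes. During entry the tray drifted about 2 mm to one side and was steered back. The two cameras also disagree by about 4 mm on the red button's sideways position at the end, so I relied on the edges instead.

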